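Clamp the split cup block

ROBOT

A 6-joint arm with a two-finger parallel gripper is mounted at the origin on a cart in front of the work surface, level with it; the furniture and walls round the work are solid. World frame = base frame: x ahead of the robot, y to its left, z up, the work surface at z = 0. Lengths are in mm, angles in rad, forces in N, time in s.
With the tool pointing down it reaches from about 200 to 875 mm from the base axis. Payload 3.4 kg.
Tool frame: the origin (TCP) lies midway between the tips of the shut fingers; the grasp point (between the pads) lies 19 mm behind it; x points along the fingers, z is the direction in which the jaws open and shut, and the axes are right-handed (so a half turn about x gives the same grasp; the last joint's range is limited). The gripper opens to 94 mm and grips with 3 to 60 N. Pads are 16 mm wide; open, the fingers measure 119 mm over their backs; the gripper's body (75 mm by 177 mm) begins 78 mm behind the grasp point.
Start: joints at [-0.121, 0.276, 1.505, -0, 1.361, -0.121], TCP at [575.035, -0.01, 205.493] pointing down, gripper open.
Joint ranges: [-2.89, 2.89], [-0.75, 2.08], [0.22, 2.7], [-1.18, 4.32], [0.11, 2.71], [-2.7, 2.7]. Speed limits (rad/s): [2.57, 2.57, 3.14, 3.14, 3.14, 3.14].

INTERFACE

Orientations are given as a 3x3 rotation matrix whose columns are the frame's x, y, z axes.
In Python, from workcell import move_pose, movel, move_joints, set_gripper, hold, solve_ik, read_state, capture, MotionError, finish_job gives the robot as it stands. Calls block until the motion is done:
- move_pose(position, orientation): joint-space move of the TCP to a pose.
- movel(position, orientation=None, max_speed=150, contact_N=None): straight line of the TCP; orientation=None keeps the orientation; max_speed is the mean speed in mm/s. With contact_N (N) it stops when the force on the tool has changed by that much, and returns True; else False.
- move_joints(angles): joint-space move.
- set_gripper(opening, force=None): opening from 0.0 (shut) to 1.0 (fully open); force is the grip in N (None keeps the last); returns when the fingers have stopped.
- hold(seconds).
- solve_ik(position, orientation): joint angles nearest the present ones, or None.
- read_state(): the state.
- capture(name): name is "scene" or "side" or "wrist"; returns a dict with "img" (384x512x3 uint8, red, green, blue), "depth" (384x512 float32, mm along the optical axis (not along the pixel's ray), 0 where there is no reading), "mtx" (3x3 intrinsics, pixels), "k1" (the pictures are not rectified: a ray, as slopes to the right and down, at radius r is drawn at 1 + k1 r^2 times it, then the intrinsics apply), "R" (3x3) and "t" (3): a world point X has camera coordinates R X + t; the wrist camera has in their place "tool_from_camera" (4x4, takes a point from camera to tool coordinates, whose origin is the TCP and whose axes are the tool frame's). Camera axes: x right, y down, z forward; pixel columns grow to the right and rows downward; lengths in mm; the calibration is good to about 2 mm. A picture is of the moment at which its call begins: read the wrist's pose just before it.
A pose or a line that the arm cannot do raises MotionError and nothing moves.
- finish_job(): hands the job in, once; it reports no verdict.
The state is a dict: "time": time; "joints": joint angles; "qvel": joint speeds; "effort": joint torques, N m; "eef_pos": TCP position; "eef_rot": TCP orientation; "contact_force": force on the tool from outside, world axes, zero at the start; "wrist_torque": the same for the moment, N m; "opening": opening from 0.0 (shut) to 1.0 (fully open).
Only numpy, scipy, OpenCV 4.12 (cv2) and the standard library are available. Lean on these libraries where they do the work, as an engineer would, in place of code of your own. Each camera call takes 0.05 s, during which the arm holds its last target.

TASK

The wooden cup block has split in two: close it up with the quick clamp, without picking the block up. Lift the clamp (best by its bar), lay it flat on the counter round the two halves, so that one jaw stands outside each half and the middle of the block is between the pads, and let go of it; then take it again at the pistol grip and squeeze the trigger over and over, letting it spring back each time, until it is firm and the trigger no longer goes all the way in. Leave the block closed and gripped, flat on the counter, let go of the clamp, and do not shift or knock over the things standing around.

Things in the scene. Friction and masses are not known exactly. Their poses are not given: they have to be found in the camera images.
- quick_clamp: One-hand bar clamp, black with a steel bar, one loose thing, 0.5 kg, lying on its side, 32 mm high. Origin: underside, below the bar's centre line, at the near pad's face. x runs along the bar to the far jaw, y to the jaw tips, z up. Housing x -86 to 0, y -23 to 22 mm; bar tail behind it to x = -115 mm minus joint clamp_bar. Centre of mass about x 14, y 6 mm, close to point bar_grip.
- near_pad (a point): Middle of the near jaw's pad face (springy black cushion), clamp frame x 0, y 72, z 14 mm; axes as the clamp's. Both jaws: 20 mm thick in x, 28 high from the underside, reaching from the bar to y = 108; pads cover y 38 to 106, z 2 to 26 mm.
- far_pad (a point): Middle of the far jaw's pad face, clamp frame x = 118 mm minus joint clamp_bar, y 72, z 14 mm; moves with the bar.
- bar_grip (a point): Point on the bar's centre line, 19 mm above the clamp's underside, at x = 32 mm minus joint clamp_bar: pinch the bar here from above, closing along the clamp's y. Steel bar 16 mm wide, 10 high (z 14 to 24), plain from 12 mm nearer the housing (where teeth begin on its -y edge) to the far jaw. Axes as the clamp's.
- handle_squeeze (a point): Clamp frame x -51, y -58, z 18 mm: middle between the outer faces of pistol grip (x -76 to -62, y -23 to -107, 32 high, upright faces) and resting trigger. Squeeze from above, closing along the clamp's x: 51 mm over both at rest, 28 with the trigger all the way in (the middle is then at x -62). Use about 20 N, which stops short (30 mm or more) once firm; under 16 N it may not get firm.
- trigger (a joint): Trigger hinge, rad: 0 at rest, 0.28 all the way in; let go, a spring brings it back in about 0.5 s. It stands in front of the grip (towards the far jaw); the fingers' place is a grey paddle 10 mm thick, 32 long (y -42 to -74), z 3 to 31 mm. Each full squeeze from rest draws the far jaw about 5.5 mm nearer (two clicks), a half one 2.75 mm. Up to 0.1 m/s is safe.
- clamp_bar (a joint): How far the bar has been drawn in, m: 0 = wide open (118 mm between the pads), grows as the jaws close. It starts between 0 and 0.006, stays where it is by friction (18 N), and cannot be opened again by the trigger.
- cushion (a joint): How far the springy pad of the near jaw is pressed in, m: 0 free, 0.0045 fully pressed (about 13 N, firm); 3 N per mm.
- half_left: Left half (to the robot's left) of the split hardwood cup block: 45 mm wide, 80 long, 22 high, 0.2 kg, with half a dark ring routed in its top. Origin: underside, middle of the split face; the half extends 45 mm to its -x, and 40 mm to either side along y; z up. Its x points from left to right half, its y away from the robot. The closed block is 90 mm across x.
- half_right: Right half, the same size; origin: underside, middle of its split face; it extends 45 mm to its +x. It starts 4 to 8 mm from the left half.
- split_left_near (a point): On the left half's split face, 38 mm from its middle towards the robot, mid height.
- split_left_far (a point): The same, 38 mm away from the robot.
- split_right_near (a point): On the right half's split face, 38 mm from its middle towards the robot, mid height.
- split_right_far (a point): The same, 38 mm away from the robot.
- jigger: Bystander: steel double measure, 46 mm wide, 78 high, standing behind the work on the left; origin at its foot.
- glass: Bystander: small tasting glass, 58 mm wide, 82 high; origin at its foot.
- spice_jar: Bystander: spice jar, 44 mm wide, 105 high; origin at its foot.
- shaker: Bystander: small shaker, 44 mm wide, 90 high; origin at its foot.
- bar_spoon: Bystander: long bar spoon, 276 mm, lying flat on the left.

How it is judged (in metres and radians):
On the way, in this order (a step that is already met when the one before it is completed fails the run):
1. the clamp lies flat on the counter with both halves between its jaws, let go (height (world z) of quick_clamp below 0.006 m and angle between quick_clamp's own z axis and vertical below 0.08 rad and y of half_left in the frame of quick_clamp between 0.04 and 0.1 m and x of half_left in the frame of quick_clamp between 0.043 and 0.085 m and contact force between the fingers and quick_clamp below 0.3 N), for 0.2 s.
2. the trigger is squeezed (value of joint trigger above 0.15 rad), for 0.05 s.
3. it is let go and springs back (value of joint trigger below 0.08 rad).
4. the trigger is squeezed again (value of joint trigger above 0.15 rad), for 0.05 s.
5. it is let go again and springs back (value of joint trigger below 0.08 rad).
6. the jaws grip both halves firmly (contact force between quick_clamp and half_left above 9 N and contact force between quick_clamp and half_right above 9 N), for 0.1 s.
At the end, for the whole second after the job is handed in: Clamp flat and still on the counter (6 mm, 0.08 rad), trigger sprung back (under 0.08 rad), pressing each half with over 9 N; split under 3 mm at both ends, halves level lengthwise within 6 mm; block flat on the counter, its middle 40 to 100 mm from the bar's centre line (all of step 6 and height (world z) of each of quick_clamp, half_left, half_right below 0.006 m and angle between each of quick_clamp, half_left, half_right's own z axis and vertical below 0.08 rad and y of half_left in the frame of quick_clamp between 0.04 and 0.1 m and x of each of split_right_near, split_right_far in the frame of half_left below 0.003 m and y of split_right_near in the frame of half_left between -0.044 and -0.032 m and y of split_right_far in the frame of half_left between 0.032 and 0.044 m and value of joint trigger below 0.08 rad and linear speed of quick_clamp below 0.02 m/s); the robot touches nothing.
It fails at once if a bystander (jigger, glass, spice jar, shaker or bar spoon) is knocked over or shifted by more than 40 mm (angle between any of jigger, glass, spice_jar, shaker, bar_spoon's own z axis and vertical above 0.5 rad or distance of any of jigger, glass, spice_jar, shaker, bar_spoon from where it was at the start of the episode above 0.04 m).
It fails at once if the block is picked up off the counter (30 mm) (height (world z) of any of half_left, half_right above 0.03 m).
It also fails if it takes over 72 s, if anything falls off the work surface, if the arm or the gripper's body presses on something with over 40 N, if the wrist force passes 120 N, or if a joint passes its speed limit or range.

## Working session

There is one attempt and no reset: what is moved stays moved. The work goes in short steps, each a Python script; the robot and the scene stay as the last script left them, time stands still between calls to the robot, and variables do not carry over. Pictures are saved under pics/ and viewed, and the job is handed in when it is done.

```bash
ls; mkdir -p pics
python3 - <<'E'
from workcell import *
import cv2,numpy as np
s=read_state();print(s['time'],s['eef_pos'],np.round(s['eef_rot'],3),s['opening'])
for n in ("scene","side","wrist"):
    c=capture(n);cv2.imwrite(f"pics/{n}0.png",c["img"][:,:,::-1])
    np.savez(f"pics/{n}0.npz",**c)
    print(n,c["mtx"].tolist(),c["k1"],c.get("t"),np.round(c.get("R",c.get("tool_from_camera")),3).tolist())
E
```

```text
pics
0.0 [5.74428078e+02 5.00931063e-02 2.04624003e+02] [[-0.002  0.     1.   ]
 [ 0.     1.    -0.   ]
 [-1.     0.    -0.002]] 0.99829836356147
scene [[487.0183204710382, 0.0, 249.60227372002367], [0.0, 487.0183204710382, 189.2695274802624], [0.0, 0.0, 1.0]] -0.19100033352470924 [ 400.80968072  303.83541987 1214.85948144] [[-0.582, -0.813, -0.0], [-0.473, 0.339, -0.813], [0.661, -0.473, -0.582]]
side [[362.6396501604239, 0.0, 255.5465511422692], [0.0, 362.6396501604239, 191.28572858378905], [0.0, 0.0, 1.0]] -0.0026439612547620615 [ 611.0907834    13.72194246 1120.09317872] [[-0.997, -0.075, -0.015], [-0.027, 0.53, -0.848], [0.071, -0.845, -0.53]]
wrist [[296.4541578025203, 0.0, 256.89738807611855], [0.0, 296.4541578025203, 193.25573895557633], [0.0, 0.0, 1.0]] -0.06537066994292345 None [[-0.001, -0.252, 0.968, -179.357], [-0.001, -0.968, -0.252, 71.534], [1.0, -0.001, 0.0, -0.579], [0.0, 0.0, 0.0, 1.0]]
```

View pics/scene0.png

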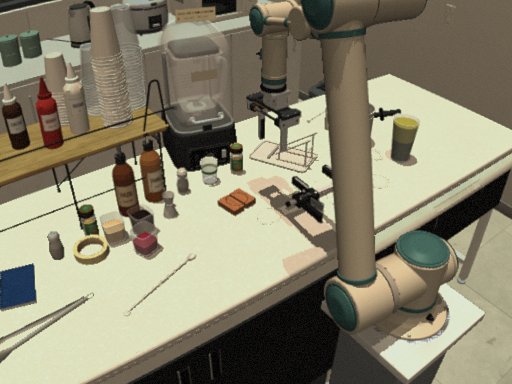

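View pics/side0.png

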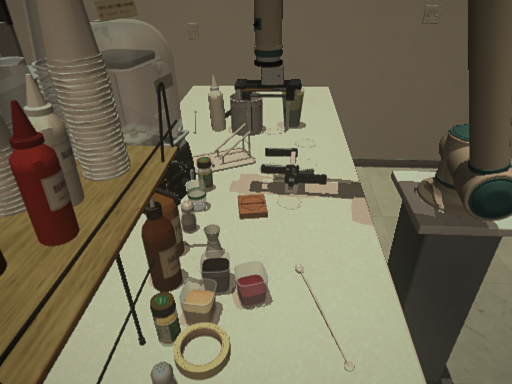

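View pics/wrist0.png

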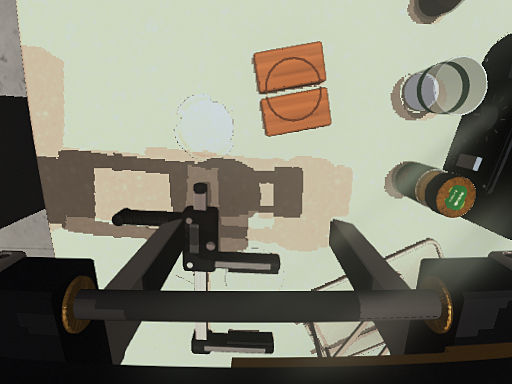

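The wrist view shows the block (about (293,88)) and the clamp (housing near (200,225), bar vertical at col 200, jaws reaching right at rows 262 and 342, grip reaching left to (115,217)). It already lies in roughly the orientation I need. Next I'll measure these.

```bash
cat > h.py <<'E'
import numpy as np, cv2
from workcell import *
def snap(n,tag):
    s=read_state(); c=capture(n)
    cv2.imwrite(f"pics/{n}_{tag}.png",c["img"][:,:,::-1])
    c["T"]=T_of(c,s) ; np.savez(f"pics/{n}_{tag}.npz",**c); return c
def T_of(c,s=None):
    T=np.eye(4)
    if "tool_from_camera" in c:
        W=np.eye(4);W[:3,:3]=np.array(s["eef_rot"]);W[:3,3]=s["eef_pos"]
        return W@c["tool_from_camera"]
    T[:3,:3]=c["R"].T;T[:3,3]=-c["R"].T@c["t"];return T
def ray(c,px,z):
    p=cv2.undistortPoints(np.array(px,float).reshape(-1,1,2),c["mtx"],np.array([float(c["k1"]),0,0,0])).reshape(-1,2)
    d=np.c_[p,np.ones(len(p))]@c["T"][:3,:3].T; o=c["T"][:3,3]
    return o+d*((z-o[2])/d[:,2])[:,None]
def world(c):
    """world xyz image from depth"""
    h,w=c["depth"].shape
    g=np.stack(np.meshgrid(np.arange(w),np.arange(h)),-1).reshape(-1,1,2).astype(float)
    p=cv2.undistortPoints(g,c["mtx"],np.array([float(c["k1"]),0,0,0])).reshape(-1,2)
    X=np.c_[p,np.ones(len(p))]*c["depth"].reshape(-1,1)
    return (X@c["T"][:3,:3].T+c["T"][:3,3]).reshape(h,w,3)
def proj(c,X):
    Ti=np.linalg.inv(c["T"]); X=np.atleast_2d(X)@Ti[:3,:3].T+Ti[:3,3]
    return cv2.projectPoints(X,np.zeros(3),np.zeros(3),c["mtx"],np.array([float(c["k1"]),0,0,0]))[0].reshape(-1,2)
def block(c,z=22):
    """two half rectangles by orange mask -> corners on top plane"""
    hsv=cv2.cvtColor(c["img"],cv2.COLOR_RGB2HSV)
    return cv2.inRange(hsv,(3,110,90),(18,255,255))
E
python3 - <<'E'
from h import *
s=read_state()
c=dict(np.load("pics/wrist0.npz"));c["T"]=T_of(c,s);
np.savez("pics/wrist_a.npz",**c)
m=block(c);print(m.sum()/255)
cs,_=cv2.findContours(m,cv2.RETR_EXTERNAL,cv2.CHAIN_APPROX_NONE)
for k in cs:
    if cv2.contourArea(k)<500: continue
    r=cv2.minAreaRect(k);b=cv2.boxPoints(r);print(np.round(b).tolist());print(np.round(ray(c,b,22),1).tolist())
W=world(c)
print("depth z: table",W[100,200],"block",W[60,300],W[120,300],"bar",W[300,200],"grip",W[217,140],"jaw",W[262,240],W[347,240])
im=c["img"][140:370,90:350];cv2.imwrite("pics/crop0.png",cv2.resize(im,None,fx=2.6,fy=2.6,interpolation=cv2.INTER_CUBIC)[:,:,::-1])
E
```

```text
6200.0
[[428.0, 202.0], [455.0, 169.0], [483.0, 191.0], [456.0, 224.0]]
[[797.3, -34.6, 22.0], [826.6, 9.5, 22.0], [870.9, -19.9, 22.0], [841.6, -66.0, 22.0]]
[[259.0, 98.0], [326.0, 86.0], [333.0, 124.0], [266.0, 136.0]]
[[577.0, 92.4, 22.0], [654.3, 106.3, 22.0], [664.7, 62.9, 22.0], [585.4, 48.3, 22.0]]
[[252.0, 53.0], [321.0, 41.0], [328.0, 81.0], [259.0, 93.0]]
[[568.7, 142.3, 22.0], [646.2, 156.2, 22.0], [656.6, 112.4, 22.0], [577.0, 98.0, 22.0]]
depth z: table [503.27978512  91.69596393   1.68037627] block [623.42409558 134.92793789  21.85391137] [625.47915829  67.40439127  21.27123709] bar [559.63044805  26.24990351 318.51938981] grip [425.11505795 -51.73732901  30.64046597] jaw [ 551.50193486 -115.27407064   28.41134386] [ 549.0660897  -253.80326474   28.54527571]
```

View pics/crop0.png

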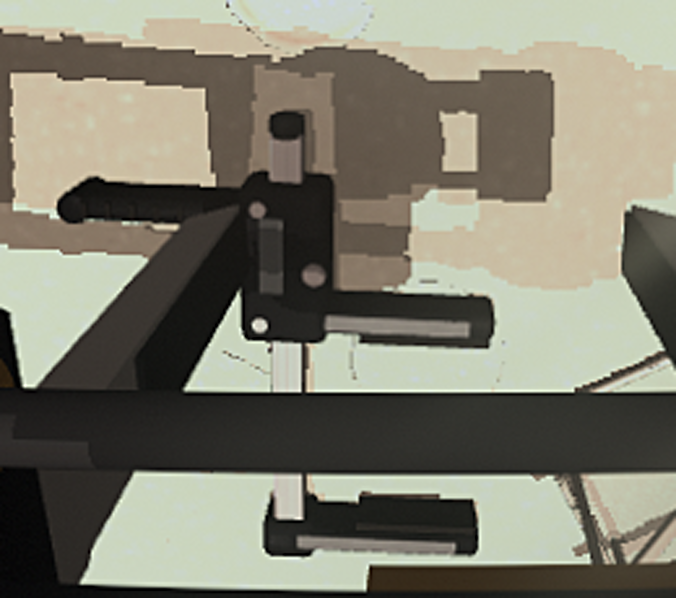

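Run:
```python
from h import *
c=dict(np.load("pics/wrist_a.npz"));W=world(c)
roi=(W[...,0]>400)&(W[...,0]<640)&(W[...,1]<-5)&(W[...,1]>-290)
hsv=cv2.cvtColor(c["img"],cv2.COLOR_RGB2HSV)
def rect(m,name):
    P=W[m][:,:2].astype(np.float32);r=cv2.minAreaRect(P);print(name,len(P),np.round(r[0],1),np.round(r[1],1),round(r[2],2));print(np.round(cv2.boxPoints(r),1).tolist(), np.median(W[m][:,2]))
bar=roi&(W[...,2]>20)&(W[...,2]<27)
u,v=np.meshgrid(np.arange(512),np.arange(384))
dk=roi&(W[...,2]>26)&(W[...,2]<30)&(hsv[...,2]<120)
rect(dk&(u>215)&(v>250)&(v<276),"nearjaw")
rect(dk&(u>195)&(v>325),"farjaw")
b=bar&(u>194)&(u<208)&(hsv[...,2]>100);rect(b&(v>270),"bar"); rect(b&(v<212),"tail")
P=W[b&(v>270)|b&(v<212)][:,:2];l=cv2.fitLine(P.astype(np.float32),cv2.DIST_HUBER,0,.01,.01).ravel();print("line",l, np.degrees(np.arctan2(l[1],l[0])))
g=roi&(W[...,2]>28)&(W[...,2]<34)&(hsv[...,2]<90)&(u>110)&(u<175);rect(g,"grip")
hs=roi&(W[...,2]>28)&(W[...,2]<35)&(u>182)&(u<220)&(v>200)&(v<275);rect(hs,"housing")
```

```text
nearjaw 380 [ 560.2 -120.3] [25.5 86.3] 79.59
[[515.5, -125.0999984741211], [600.4000244140625, -140.6999969482422], [605.0, -115.5], [520.0999755859375, -99.9000015258789]] 27.26530575503753
farjaw 482 [ 540.3 -254.8] [114.5  23.3] 0.76
[[482.79998779296875, -243.89999389648438], [483.20001220703125, -267.20001220703125], [597.7000122070312, -265.70001220703125], [597.4000244140625, -242.39999389648438]] 27.732311682236883
bar 400 [ 494.1 -188.1] [113.9  16.1] 86.42
[[482.5, -244.39999389648438], [498.6000061035156, -245.39999389648438], [505.70001220703125, -131.6999969482422], [489.6000061035156, -130.6999969482422]] 24.297056778131747
tail 176 [501.8 -33.2] [20.7 13.2] 87.4
[[494.70001220703125, -43.20000076293945], [507.8999938964844, -43.79999923706055], [508.8999938964844, -23.200000762939453], [495.70001220703125, -22.600000381469727]] 24.278795028327153
line [ 5.2308831e-02  9.9863094e-01  4.9642700e+02 -1.3550549e+02] 87.00155
grip 394 [434.2 -56.8] [12.4 68.5] 85.94
[[399.6000061035156, -60.599998474121094], [467.8999938964844, -65.4000015258789], [468.79998779296875, -53.099998474121094], [400.5, -48.20000076293945]] 31.380962993495842
housing 1893 [501.8 -86.5] [83.8 47.8] 86.31
[[475.20001220703125, -126.80000305175781], [523.0, -129.89999389648438], [528.2999877929688, -46.20000076293945], [480.6000061035156, -43.20000076293945]] 32.19530876512931
```

```bash
python3 - <<'E'
from h import *
for n,pts in (("scene",[(169,215),(182,190),(210,183),(236,172),(145,250),(127,313),(193,257),(113,235),(268,158)]),("side",[(213,250),(188,230),(196,208),(204,190),(252,300),(299,268),(349,366),(215,290)])):
    c=dict(np.load(f"pics/{n}0.npz"));c["T"]=T_of(c)
    W=world(c)
    for p in pts: print(n,p,np.round(W[p[1],p[0]]),np.round(ray(c,[p],0)[0][:2]))
    m=block(c);cs=[k for k in cv2.findContours(m,cv2.RETR_EXTERNAL,cv2.CHAIN_APPROX_NONE)[0] if cv2.contourArea(k)>100]
    for k in cs: M=cv2.moments(k);print("block?",np.round(ray(c,[(M['m10']/M['m00'],M['m01']/M['m00'])],22)[0]))
E
python3 - <<'E'
import cv2
i=cv2.imread("pics/side0.png")[80:384,130:400];cv2.imwrite("pics/sidecrop.png",cv2.resize(i,None,fx=1.95,fy=1.95,interpolation=cv2.INTER_CUBIC))
E
```

```text
scene (169, 215) [677. 316.  13.] [692. 310.]
scene (182, 190) [762. 222.  20.] [787. 210.]
scene (210, 183) [758. 116.   7.] [767. 111.]
scene (236, 172) [757.   9.  11.] [771.  -0.]
scene (145, 250) [556. 456.  31.] [589. 444.]
scene (127, 313) [400. 588.   1.] [401. 588.]
scene (193, 257) [473. 350.  11.] [483. 344.]
scene (113, 235) [658. 508.  40.] [705. 496.]
scene (268, 158) [ 776. -146.    3.] [ 780. -149.]
block? [612. 108.  22.]
block? [839. 403.  22.]
block? [1006.  226.   22.]
side (213, 250) [692. 322.  27.] [700. 292.]
side (188, 230) [777. 233.  15.] [783. 214.]
side (196, 208) [776. 132.  17.] [783. 108.]
side (204, 190) [751. 117.  70.] [779.   6.]
side (252, 300) [585. 471.  27.] [587. 447.]
side (299, 268) [483. 346.   3.] [483. 344.]
side (349, 366) [401. 590.   4.] [400. 588.]
side (215, 290) [655. 491.  74.] [672. 424.]
block? [699. 459.  22.]
block? [616. 109.  22.]
block? [884. 105.  22.]
block? [938. 473.  22.]
block? [1479. -157.   22.]
```

View pics/sidecrop.png

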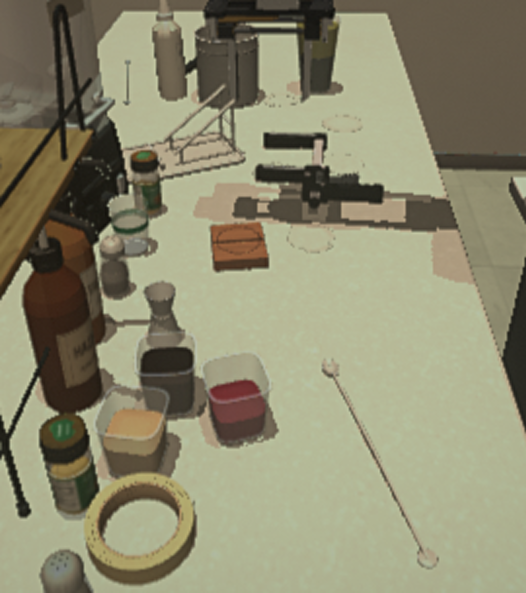

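```bash
cat >> h.py <<'E'
def Rz(deg):
    a=np.radians(deg);return np.array([[0,-np.sin(a),np.cos(a)],[0,np.cos(a),np.sin(a)],[-1,0,0]])
E
python3 - <<'E'
from h import *
c=dict(np.load("pics/wrist_a.npz"));W=world(c)
u,v=np.meshgrid(np.arange(512),np.arange(384))
hsv=cv2.cvtColor(c["img"],cv2.COLOR_RGB2HSV)
m=(W[...,2]>17)&(W[...,2]<26)&(u>240)&(u<345)&(v>30)&(v<145)&(block(c)>0)
P=W[m][:,:2].astype(np.float32);print("block rect",cv2.minAreaRect(P))
R=Rz(-3.3)
set_gripper(0.55)
move_pose([495.3,-158,70],R)
movel([495.3,-158,4],R,max_speed=120,contact_N=15)
s=read_state();print(s['time'],s['eef_pos'],s['contact_force'])
set_gripper(0.0,force=40)
s=read_state();print(s['time'],s['opening'],s['contact_force'])
movel([495.3,-158,60],R,max_speed=120)
s=read_state();print(s['time'],s['opening'],s['contact_force'],s['wrist_torque'])
snap("side","1");snap("wrist","1")
E
```

```text
block rect ((615.9029541015625, 102.24784088134766), (79.36334991455078, 95.92870330810547), 9.783733367919922)
2.55 [ 496.28717166 -157.88903907    4.62675635] [ 0.56583622  0.18989834 -0.25097368]
3.2 0.17138912040902587 [-0.21412898  0.87461042  2.26471242]
3.8167 0.16477723916500103 [ 0.20304831 -0.45075091 -5.30857489] [-0.0496855   0.05736424  0.03763603]
```

View pics/wrist_1.png

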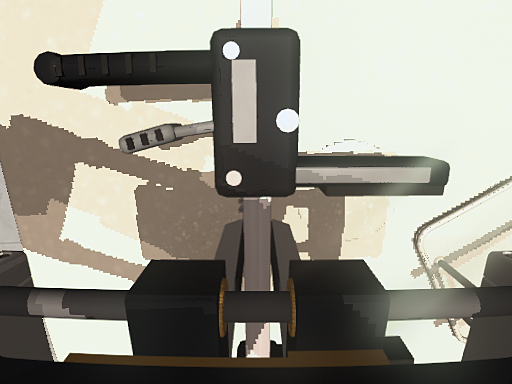

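View pics/side_1.png

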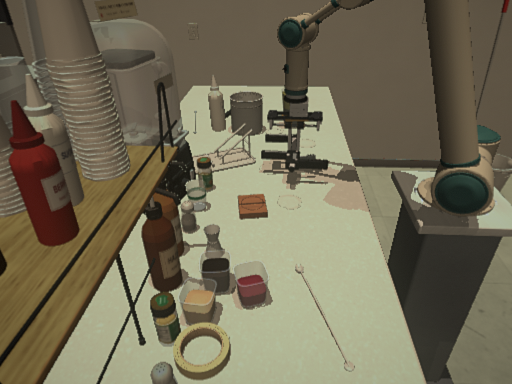

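```bash
cat >> h.py <<'E'
def clamp_in_hand(c,s):
    """housing rect by depth; returns tool-plane coords (along tool y, z)"""
    W=world(c);u,v=np.meshgrid(np.arange(512),np.arange(384))
    hsv=cv2.cvtColor(c["img"],cv2.COLOR_RGB2HSV)
    zt=np.median(W[60:70,260:290,2])
    m=(abs(W[...,2]-zt)<3)&(u>195)&(u<310)&(v<205)&(v>20)
    m=cv2.morphologyEx(m.astype(np.uint8),cv2.MORPH_OPEN,np.ones((9,30)))>0
    r=cv2.minAreaRect(W[m][:,:2].astype(np.float32))
    d=(W[m]-s["eef_pos"])@np.array(s["eef_rot"]); print("housing top z",zt,"tool yz rect",cv2.minAreaRect(d[:,1:].astype(np.float32)))
    j=(abs(W[...,2]-(zt-4))<3)&(u>310)&(u<450)&(v>150)&(v<200)&(hsv[...,2]<110)
    d=(W[j]-s["eef_pos"])@np.array(s["eef_rot"])
    print("jaw tool y range",np.percentile(d[:,1],[1,99]),"z",np.percentile(d[:,2],[1,99]))
E
python3 - <<'E'
from h import *
s=read_state();c=dict(np.load("pics/wrist_1.npz"))
print(s["eef_pos"]);clamp_in_hand(c,s)
E
```

```text
[ 494.13886903 -157.47875749   58.75399887]
housing top z 85.81270062548877 tool yz rect ((59.7284049987793, -0.16782379150390625), (51.6102294921875, 99.94042205810547), 83.45574951171875)
jaw tool y range [29.25683017 48.63292888] z [ 29.62738342 104.77508363]
```

Run:
```python
from h import *
R=Rz(10)
movel([538.4,117,66],R,max_speed=180)
s=read_state();print(s['time'],s['eef_pos'],s['opening'],np.round(s['eef_rot'],3))
c=snap("wrist","2")
```

```text
5.6167 [538.22378133 116.20466314  65.91767115] 0.1681496708322044 [[-0.    -0.173  0.985]
 [-0.     0.985  0.173]
 [-1.    -0.    -0.   ]]
```

View pics/wrist_2.png

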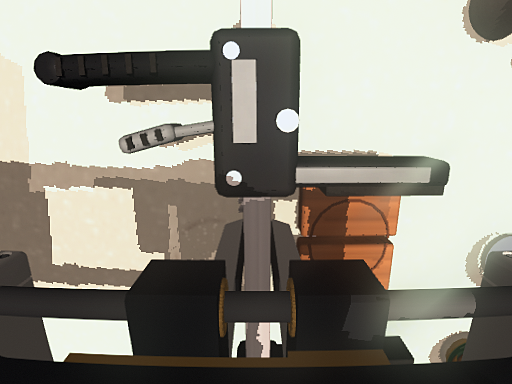

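Run:
```python
from h import *
s=read_state();c=dict(np.load("pics/wrist_2.npz"));W=world(c)
D=(W-s["eef_pos"])@np.array(s["eef_rot"])
m=(block(c)>0)&(abs(W[...,2]-22)<3)
for n,q in(("all",m),):
    print(np.percentile(D[q][:,1],[.5,99.5]),np.percentile(D[q][:,2],[.5,99.5]),np.median(W[q][:,2]))
px=[(300,237),(392,237),(302,215),(397,215),(304,190)]
d=(ray(c,px,22)-s["eef_pos"])@np.array(s["eef_rot"]);print(np.round(d,1))
for u in (310,330,350,370,388):
    col=np.where((block(c)[200:280,u]==0))[0]+200;print(u,col[:12])
```

```text
[-68.2539      17.66690464] [ 35.1129019  112.97414339] 22.188429762945077
[[ 44.  -23.3  34.2]
 [ 43.9 -23.8 110.4]
 [ 43.9  -4.4  35.1]
 [ 43.9  -4.7 112.2]
 [ 43.9  16.1  35.9]]
310 [200 207 208 212 213 214 215 216 217 218 219 220]
330 [205 206 207 208 210 211 212 213 214 215 216 217]
350 [237 238 239 240 241 242 243 260 261 262 263 264]
370 [236 237 238 239 240 241 242 243 269 270 271 272]
388 [238 239 240 241 242]
```

Run:
```python
from h import *
s=read_state();R=Rz(10)
p=np.array([538.4,117,0])+1.5*R[:,1]
movel([p[0],p[1],35],R,max_speed=120)
print(read_state()['eef_pos'],snap("side","3") is None)
r=movel([p[0],p[1],3],R,max_speed=40,contact_N=6)
s=read_state();print(r,s['time'],s['eef_pos'],s['contact_force'])
c=snap("side","3b");i=c["img"][80:320,150:400];cv2.imwrite("pics/s3b.png",cv2.resize(i,None,fx=2.4,fy=2.4,interpolation=cv2.INTER_CUBIC)[:,:,::-1])
```

```text
[537.77016658 118.08747614  34.6883795 ] False
True 6.85 [537.52276352 118.39934526   4.18453515] [0.46193803 1.27035289 4.83025829]
```

View pics/s3b.png

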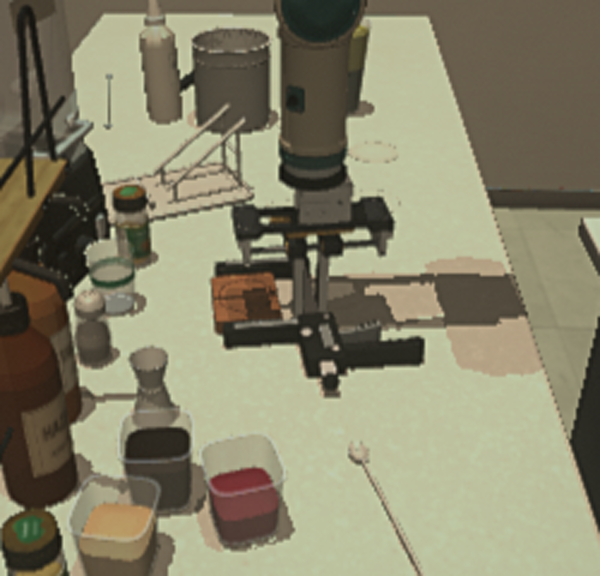

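Run:
```python
from h import *
s=read_state();R=Rz(10);p=np.array(s['eef_pos'])
set_gripper(0.29)
movel([p[0],p[1],70],R,max_speed=120)
O=p+29*R[:,1];O[2]=0
print("O",O)
np.save("O.npy",O)
H=O+62*R[:,1]-58*R[:,2];print("H",H)
for a in (-80,100):
    print(a,solve_ik([H[0],H[1],100],Rz(a)))
s=read_state();print(s['time'],s['contact_force'])
c=snap("wrist","4")
```

```text
O [532.50871147 146.94864916   0.        ]
H [464.62367478 197.93513555   0.        ]
-80 [ 2.64872998e-01  2.57041960e-01  1.81547272e+00 -4.44089210e-16
  1.06907797e+00  1.66113640e+00]
100 [ 2.64872998e-01  2.57041960e-01  1.81547272e+00 -4.44089210e-16
  1.06907797e+00 -1.48045625e+00]
8.0333 [-1.01256103 -0.87687506  0.42854968]
```

View pics/wrist_4.png

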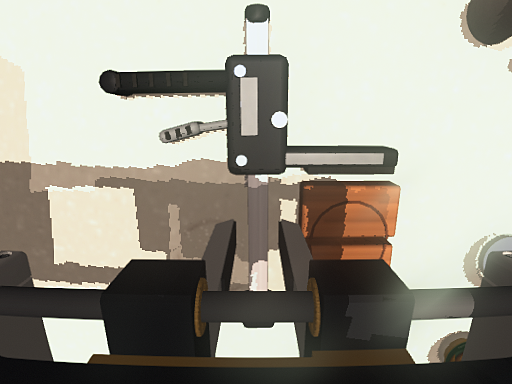

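Run:
```python
from h import *
c=dict(np.load("pics/wrist_4.npz"));O=np.load("O.npy");R=Rz(10);W=world(c)
px=[(165,71),(165,94),(110,82),(182,123),(182,141),(205,122),(162,139),(287,171),(235,172),(398,170),(228,57),(287,57)]
for p,q in zip(px,ray(c,px,31)):
    d=(q-O)@R; print(p,"clamp x %.1f y %.1f"%(-d[1],d[2]), "depth z",W[p[1],p[0],2])
```

```text
(165, 71) clamp x -74.0 y -65.4 depth z 27.69384434290569
(165, 94) clamp x -58.5 y -66.4 depth z 0.31943766732263157
(110, 82) clamp x -67.4 y -105.5 depth z 32.34740725323019
(182, 123) clamp x -38.2 y -55.3 depth z 1.357867672440591
(182, 141) clamp x -25.3 y -56.1 depth z -0.6533166308206546
(205, 122) clamp x -38.8 y -38.6 depth z 1.199156555091605
(162, 139) clamp x -26.9 y -70.7 depth z 30.328887665436355
(287, 171) clamp x -3.0 y 21.1 depth z 0.6159981700448327
(235, 172) clamp x -2.2 y -17.7 depth z 31.386071422889984
(398, 170) clamp x -3.9 y 105.4 depth z -0.05555610498709029
(228, 57) clamp x -82.7 y -21.2 depth z 29.669076167631204
(287, 57) clamp x -82.6 y 19.4 depth z -0.008132715261979229
```

Run:
```python
from h import *
O=np.load("O.npy");R=Rz(10);Q=Rz(-80)
H=O+61*R[:,1]-58*R[:,2]
move_pose([H[0],H[1],100],Q)
set_gripper(1.0)
print(read_state()['time'])
r=movel([H[0],H[1],5],Q,max_speed=100,contact_N=10)
s=read_state();print(r,s['time'],s['eef_pos'],s['contact_force'])
c=snap("wrist","5")
```

```text
10.725
False 11.825 [465.31547682 197.09934973   5.45012704] [ 1.18820651 -0.24658245  0.27573629]
```

View pics/wrist_5.png

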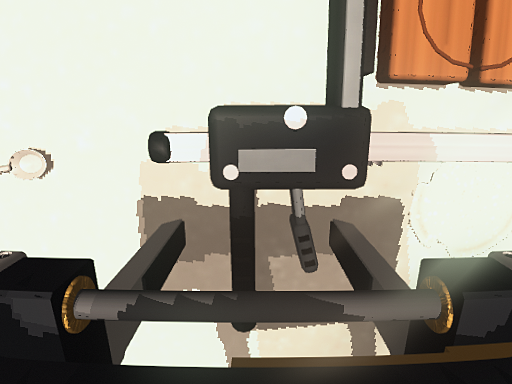

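The grip (col 243) and trigger (300,240) are between the fingers (left about 170, right about 345). First squeeze.

Run:
```python
from h import *
set_gripper(0.2,force=20)
s=read_state();print(s['time'],s['opening']*94,s['contact_force'])
snap("wrist","6a")
set_gripper(1.0); 
s=read_state();print(s['time'],s['opening']*94,s['contact_force'])
hold(0.2)
c=snap("wrist","6")
```

```text
12.9167 27.520626222259054 [-2.96696623  4.89804143  1.6509289 ]
14.075 93.78813306650099 [-0.22112084  0.25584838 -0.06160331]
```

View pics/wrist_6a.png

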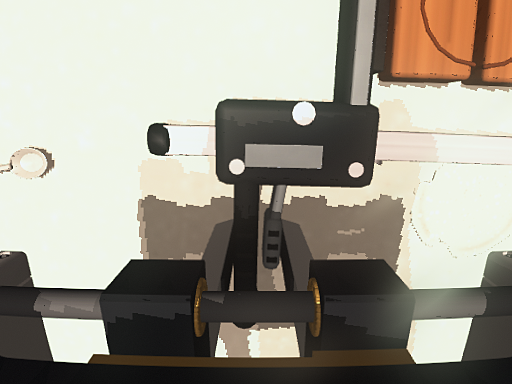

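View pics/wrist_6.png

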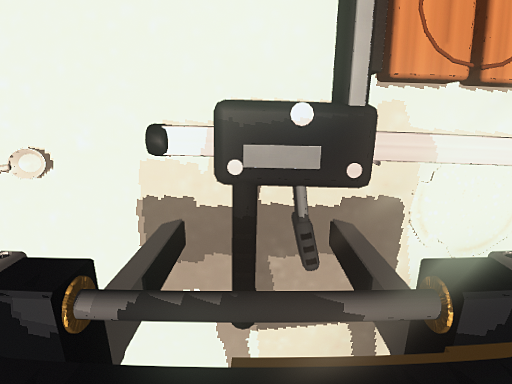

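The squeeze reached 27.5 mm (fully in), the trigger sprang back to (305,240), and the clamp moved only a few pixels. More squeezes.

Run:
```python
from h import *
for k in range(3):
    set_gripper(0.2,force=20)
    s=read_state();print(s['time'],s['opening']*94,np.round(s['contact_force'],1))
    set_gripper(0.92); hold(0.1)
c=snap("wrist","7");c=snap("side","7");i=c["img"][80:320,150:400];cv2.imwrite("pics/s7.png",cv2.resize(i,None,fx=2.4,fy=2.4,interpolation=cv2.INTER_CUBIC)[:,:,::-1])
```

```text
15.3667 27.849633962377013 [-3.5  4.6  2.6]
17.425 28.214580660314326 [-3.4  4.4  0.7]
19.4833 28.31506341643056 [-1.8  2.4  1.8]
```

View pics/wrist_7.png

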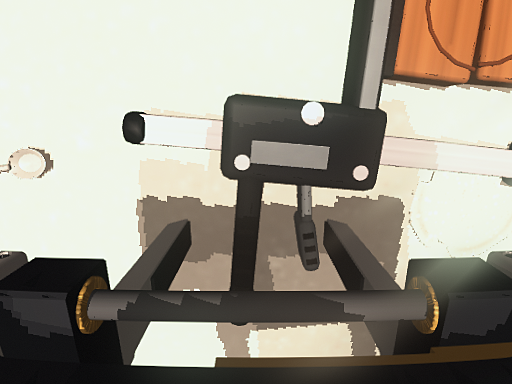

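View pics/s7.png

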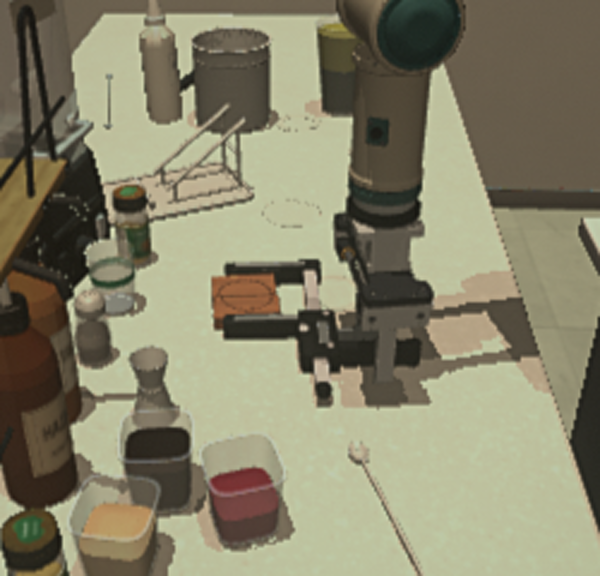

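The clamp has turned about 4° clockwise in the picture (bar from (135,127) to (512,160)). The split looks nearly closed and the far jaw is close to the right half. I'll continue one squeeze at a time.

Run:
```python
from h import *
for k in range(1):
    set_gripper(0.2,force=20)
    s=read_state();print(s['time'],s['opening']*94,np.round(s['contact_force'],1))
    c=snap("wrist","8a")
    set_gripper(0.92); hold(0.1)
d=snap("wrist","8")
cv2.imwrite("pics/w8.png",np.vstack([c["img"][:290],d["img"][:290]])[:,:,::-1])
```

```text
21.7 28.895946228561446 [-3.7  4.2  1.6]
```

View pics/w8.png

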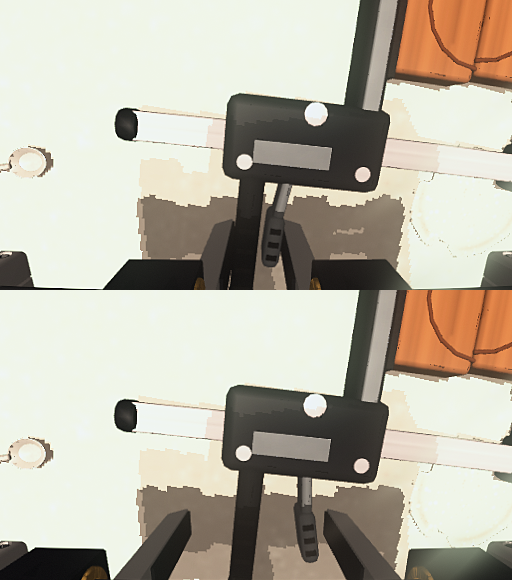

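Run:
```python
from h import *
c=dict(np.load("pics/wrist_8.npz"))
a,b=ray(c,[(140,126),(500,164)],24);d=b-a;yaw=np.degrees(np.arctan2(d[1],d[0]));print("clamp x yaw",yaw)
a=ray(c,[(245,163),(362,175)],32);d=a[1]-a[0];print(np.degrees(np.arctan2(d[1],d[0])))
s=read_state()
movel(s['eef_pos'],Rz(-84))
for k in range(1):
    set_gripper(0.2,force=20)
    s=read_state();print(s['time'],s['opening']*94,np.round(s['contact_force'],1))
    set_gripper(0.92); hold(0.1)
print(read_state()['time'])
d=snap("wrist","9")
c=snap("side","9");i=c["img"][80:320,150:400];cv2.imwrite("pics/s9.png",cv2.resize(i,None,fx=2.4,fy=2.4,interpolation=cv2.INTER_CUBIC)[:,:,::-1])
```

```text
clamp x yaw -85.65847624854081
-85.8267402381529
24.05 34.33956795331872 [-1.3  4.8  0.3]
25.0833
```

View pics/wrist_9.png

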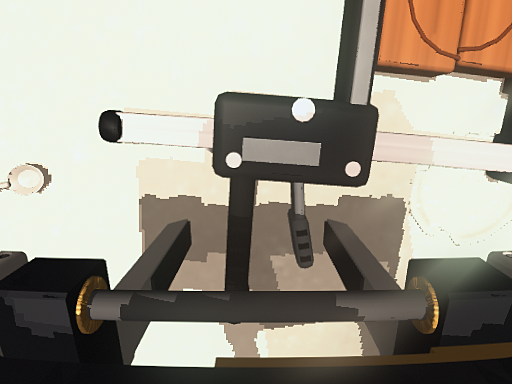

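View pics/s9.png

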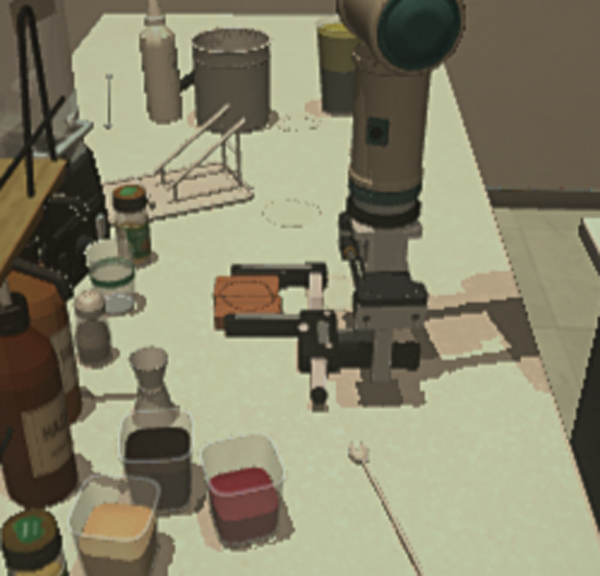

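The last squeeze stopped short at 34.3 mm, so it is becoming firm. One or two more to make sure.

Run:
```python
from h import *
for k in range(2):
    set_gripper(0.2,force=22);hold(0.2)
    s=read_state();print(s['time'],s['opening']*94,np.round(s['contact_force'],1))
    set_gripper(0.92); hold(0.2)
s=read_state();print(s['time'],s['eef_pos'],s['contact_force'])
d=snap("wrist","10")
```

```text
26.225 40.627250957243795 [-0.5  3.9 -2.1]
28.3167 40.340083309241685 [-1.1  5.2 -0.4]
29.3667 [464.84132564 196.97989673   5.02330521] [ 0.29184875 -0.50704451  0.09846926]
```

View pics/wrist_10.png

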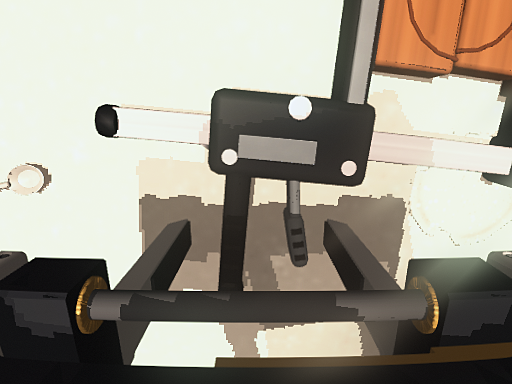

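It is firm: two squeezes in a row stop at about 40 mm, and the trigger is back at rest, clear of both fingers. Next I'll lift straight up and inspect the split from above.

Run:
```python
from h import *
p=np.array(read_state()['eef_pos'])
movel([p[0],p[1],110],Rz(-84),max_speed=100)
movel([480,150,220],Rz(-84),max_speed=150)
s=read_state();print(s['time'])
d=snap("wrist","11")
c=snap("scene","11")
im=d["img"][:300,150:];cv2.imwrite("pics/w11.png",cv2.resize(im,None,fx=1.9,fy=1.9,interpolation=cv2.INTER_CUBIC)[:,:,::-1])
```

```text
31.5667
```

View pics/w11.png

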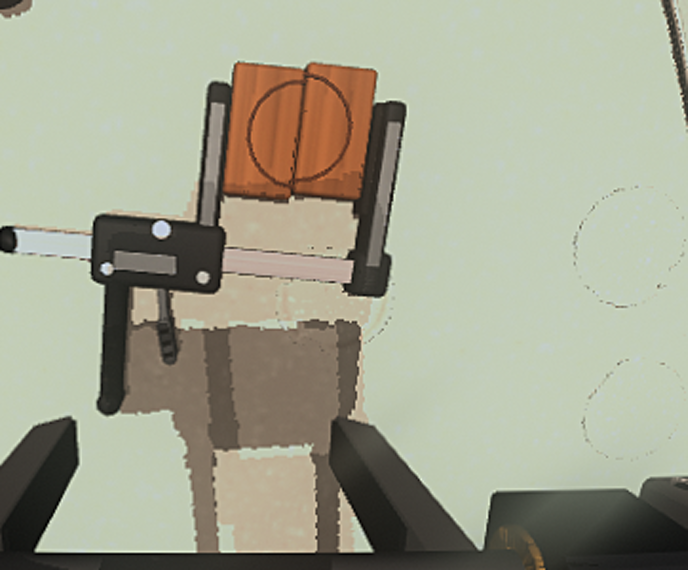

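View pics/scene_11.png

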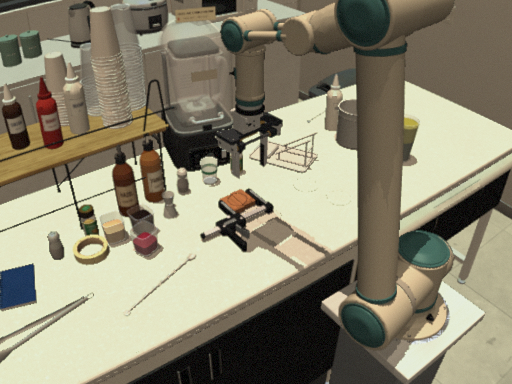

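Run:
```python
from h import *
c=dict(np.load("pics/wrist_11.npz"));im=c["img"]
cr=im[20:120,260:360];cv2.imwrite("pics/z.png",cv2.resize(cr,None,fx=6,fy=6,interpolation=cv2.INTER_NEAREST)[:,:,::-1])
```

View pics/z.png

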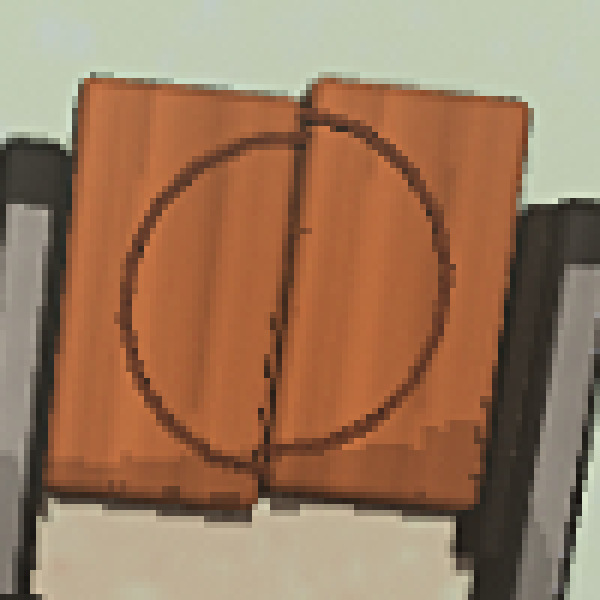

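Run:
```python
from h import *
c=dict(np.load("pics/wrist_11.npz"))
def f(p): return 260+p[0]/6-.5+0, 20+p[1]/6-.5
def w(*ps): return ray(c,[f(p) for p in ps],22)[:,:2]
L=w((85,80),(300,98),(258,503),(48,497)); Rr=w((318,80),(525,102),(478,505),(272,490))
ring=w((302,138),(306,119),(258,467),(275,450))
y=L[1]-L[2];y/=np.linalg.norm(y);x=np.array([y[1],-y[0]])
print("left yaw",np.degrees(np.arctan2(y[1],y[0])))
yr=Rr[0]-Rr[3];print("right yaw",np.degrees(np.arctan2(yr[1],yr[0])))
for n,a,b in(("far corner",L[1],Rr[0]),("near corner",L[2],Rr[3]),("ring far",ring[0],ring[1]),("ring near",ring[2],ring[3])):print(n,"x %.1f y %.1f"%((b-a)@x,(b-a)@y))
print("outer width",(Rr[1]-L[0])@x,(Rr[2]-L[3])@x,"len",np.linalg.norm(L[0]-L[3]),np.linalg.norm(Rr[0]-Rr[3]))
W=world(c);print("far jaw inner to near jaw etc; split mid",(L[1]+L[2])/2)
# bar line
b=ray(c,[(150+40/1.9,245/1.9),(150+290/1.9,264/1.9)],24)[:,:2];d=b[1]-b[0];d/=np.linalg.norm(d);n=np.array([-d[1],d[0]])
print("clamp x yaw",np.degrees(np.arctan2(d[1],d[0])),"block mid from bar",((L[1]+L[2]+Rr[0]+Rr[3])/4-b[0])@n)
for nm,q in (("bar end",(290,264)),("housing",(225,250))):pass
s=dict(np.load("pics/scene_11.npz"));s0=dict(np.load("pics/scene0.npz"))
for (x0,x1,y0,y1) in((155,225,150,220),(228,248,140,178),(120,200,250,320)):
    print("bystander diff",np.abs(s["img"][y0:y1,x0:x1].astype(int)-s0["img"][y0:y1,x0:x1]).mean())
```

```text
left yaw 1.5786528582378723
right yaw 1.1473736608799114
far corner x 3.2 y 3.6
near corner x 2.6 y 2.8
ring far x 0.4 y 3.6
ring near x 3.1 y 3.6
outer width 86.60031972265442 87.95981941793076 len 79.46365990406238 78.29978885659753
far jaw inner to near jaw etc; split mid [611.36044107 103.24328033]
clamp x yaw -88.43043207649919 block mid from bar 83.21816742067297
bystander diff 7.492380952380953
bystander diff 31.95
bystander diff 7.062321428571429
```

Run:
```python
from h import *
print(read_state()['time'],read_state()['contact_force']);finish_job()
```

```text
31.6667 [-1.12486777 -0.00974763 -0.83596831]
the job is handed in; nothing more can be done
```

I laid the clamp round the block, squeezed it up firm, let go and handed the job in at 31.7 s. I got no verdict back.

I lifted the clamp by its bar, set it flat on the counter around the two halves, and released it. I then took it at the pistol grip and made eight squeezes. The first five went all the way in (about 28 mm), the sixth stopped at 34 mm, and the last two stopped at about 40 mm.

**Last checks from above:**
- **Split:** it looks closed. The outer width measured 87–88 mm against a nominal 90. The corner pixels read about 2.6–3.2 mm apart across the split, right at the 3 mm limit. I put that down to dark rounded edges, because the outer width does not allow a gap that size.
- **Halves lengthwise:** they are offset by about 3–3.6 mm (limit 6 mm). The clamp and block turned several degrees while closing.
- **Position:** the block's middle is about 83 mm from the bar's centre line (allowed 40–100 mm).
- **Trigger and robot:** the trigger has sprung back and the robot is clear of everything.
- **Bystanders:** I saw none moved in the pictures. My pixel comparison gave no useful reading at the spice jar, because the arm changed the view there.

I could not measure the jaw force directly. I take it as firm because the last two squeezes stopped at the same point.

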